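# Check a brake caliper's pad gap with a feeler gauge

## Robot

A 7-joint arm with a two-finger parallel gripper is mounted at the origin on a cart in front of the work surface, level with it; the furniture and walls round the work are solid. World frame = base frame: x ahead of the robot, y to its left, z up, the work surface at z = 0. Lengths are in m, angles in rad, forces in N, time in s.
With the tool pointing down it reaches from about 0.35 to 0.775 m from the base axis. Payload 3.1 kg.
Tool frame: the origin (TCP) lies on the centre line of the jaws, within the pads' length; the fingertips stand 8 mm ahead of it and the grasp point (between the pads) lies 11 mm behind it; z points along the fingers, y is the direction in which the jaws open and shut (so a half turn about z gives the same grasp; the last joint's range is limited). The gripper opens to 85 mm and grips with 20 to 120 N. Pads are 22 mm wide; open, the fingers measure 114 mm over their backs; the gripper's body (76 mm by 85 mm) begins 54 mm behind the grasp point. The pads swing forward as they close: fully open they stand 13 mm farther back than shut.
Start: joints at [1.176, 0.311, 0.014, 1.512, -0.004, 1.319, -0.027], TCP at [0.19, -0.516, 0.239] pointing down, gripper open.
Joint ranges: [-2.7, 2.7], [-0.3, 1.91], [-1.27, 1.3], [0.12, 2.57], [-1.44, 4.58], [0.2, 2.03], [-3.05, 3.05]. Speed limits (rad/s): [2.79, 2.79, 3.14, 3.14, 3.14, 3.14, 3.14].

## Interface

Orientations are given as a rotation vector (axis times angle).
In Python, from bench import telemetry, viewer, r gives the robot as it stands.
- The arm moves only by the tool step_arm, never from a script. Its argument "increments" is one flat list of numbers, 7 for each row, row after row: the gripper's target within -1 to 1 (shut at 1, half-way at 0, fully open at -1), then the shift along the tool's x, y, z in mm, then the turn, a rotation vector about the tool's x, y, z in degrees. In form: [fingers, dx, dy, dz, rx, ry, rz, fingers, dx, dy, dz, rx, ry, rz, ...]. A call has 1 to 5 rows; each row shifts and turns the commanded pose from where the row before left it, along the tool's axes as they then stand; what a row does not reach is not made up. A row lasts 1/12 s, in which the tool goes at most 41.7 mm and 7.16 degrees, less where a joint would pass 70% of its speed; a pose out of reach is approached as far as the arm can. A call with a gripper value outside its range is refused whole. The fingers move at their own pace and stop on an object; "force" is the grip in N (left out, the last holds). Time passes only in rows, so rows that do not move let the fingers close. It gives the time, the measured TCP pose, the force and the opening at its end, in the units of the state.
- telemetry.state(): the state, without advancing time (a new reading comes with each control period).
- viewer.capture(name): name is "scene" or "side" or "wrist"; returns a dict with "image" (480x640x3 uint8, blue, green, red), "range_z" (480x640 float32, m along the optical axis (not along the pixel's ray), 0 where there is no reading), "K" (3x3 intrinsics, pixels), "dist_coeffs" ([k1, k2, p1, p2, k3] as OpenCV has them; the pictures are not rectified), "xyz" and "rotation" of the camera in the world. Camera axes: x right, y down, z forward; pixel columns grow to the right and rows downward; lengths in m; the calibration is good to about 2 mm. A picture is of the moment at which its call begins.
- r.close_job(): hands the job in, once; it reports no verdict.
The state is a dict: "time": time; "joint_positions": joint angles; "dq": joint speeds; "joint_torque": joint torques, N m; "eef_pos": TCP position; "tcp_rot": TCP orientation; "force": force on the tool from outside, world axes, zero at the start; "torque": the same for the moment, N m; "finger_gap": finger opening in m.
Only numpy, scipy, OpenCV 4.12 (cv2) and the standard library are available. Lean on these libraries where they do the work, as an engineer would, in place of code of your own. Each camera call takes 0.05 s, during which the arm holds its last target.

## Task

Open the little brake caliper by turning its red captive wing nut anticlockwise (seen from above) as far as it goes. Then take the feeler gauge out of its stand by the yellow handle and slide the blade straight down between the two pads until it drags snugly between both, with the red line on the blade about level with the pads' top edges and the tip still short of the base. Finish holding the gauge upright by its handle at that depth, do not let go, and leave the other things on the desk where they are.

Things in the scene. Friction and masses are not known exactly. Their poses are not given: they have to be found in the camera images.
- caliper: Small brake caliper on a grey base plate 84 x 172 x 12 mm; origin under its centre on the desk, z up, y along the long side. Its blue head (up to 56 mm high) floats up to 5 mm either way along y (about 0.5 N), so it centres on what is put between its pads. Gap between the two upright steel pads (40 mm wide along x) at x = 0, y = +30 mm; red wing nut at x = 0, y = -50 mm.
- pads_mouth (a point): In the head, midway between the pads at their top edges, 62 mm above the desk; axes as the caliper's: pad faces square to y. Mouth 12 mm wide; 8 to 16 mm below it narrows in a funnel to brass faces that stand 16 to 32 mm below, 0.3 mm apart with the nut at 0, 2.3 mm with it fully open. The base plate is 50 mm below.
- fixed_pad: The pad on the wing nut's side of the gap (smaller y). The wing nut draws it back by 2 mm in all. Origin not at the pad; only the contact with it matters.
- sprung_pad: The pad on the far side of the gap from the wing nut (larger y), pushed to the other by springs: 3 N at rest plus 1 N per mm, at most 3 mm. With the 4 mm blade between opened pads it presses with about 5 N, and sliding the blade takes roughly 5 to 10 N. Origin not at the pad; only contact with it matters.
- adjuster_grip (a point): Middle of the upright red wing of the captive wing nut, about 58 mm above the desk; the wing is 44 mm long (this point's x axis), 10 mm thick (its y axis) and 22 mm high (from 47 to 69 mm above the desk), on a vertical axis. Below it is a round brass hub of 20 mm diameter. Nothing stands within 45 mm of the axis above 47 mm.
- adjuster (a joint): Turn of the wing nut in rad, growing anticlockwise seen from above: 0 = pads closed, 1.3 = stop, pads fully open. At 0.65 the wing is along the caliper's x axis. Friction 0.06 N m; it stays where it is left.
- gauge: Loose feeler gauge, about 70 g, upright with its blade in the stand's slot. Origin at the middle of the blade's tip; z up along the gauge, y square to the blade's flat faces, x along the blade's width. Steel blade 4 mm thick and 20 mm wide, 60 mm long; its lowest 12 mm taper to 2 mm. Above it the yellow handle, 30 mm (x) by 12 mm (y), from 60 to 110 mm above the tip. Both faces are alike.
- gauge_line (a point): The red line across the blade, 37 mm above the tip.
- gauge_handle (a point): Middle of the part of the yellow handle to be gripped, 88 mm above the tip, axes as the gauge's.
- gauge_stand: Fixed black block 52 x 52 x 68 mm that holds the gauge; origin at the centre of its underside. The gauge's handle rests on its top, the blade hangs in a slot 23 x 7 mm, 62 mm deep; lift the gauge at least 55 mm to clear it.
- glue: Small bottle of glue with a green cap, 32 mm wide, 85 mm tall, bystander, standing on the desk; origin at the centre of its underside.
- orange_driver: Small screwdriver with a black and orange handle, 158 mm long, bystander lying on the desk; origin at the middle of its underside.
- grey_marker: Grey and black marker pen, 138 mm long, bystander lying on the desk; origin at the middle of its underside.
- bin: Small open brownish-grey parts bin, 56 x 64 x 44 mm, bystander on the desk; origin at the centre of its underside.
There are look-alikes about, which are no part of the job. What is shaped like the gauge but turquoise is not meant.

How it is judged:
By the outcome, as a careful person would: the job done as asked, in the order asked, and still so for the second after the job is handed in, while the arm keeps its last pose, push and grip.
It also fails if it takes over 48 s, if anything falls off the work surface, if the arm or the gripper's body presses on something with over 40 N, if the wrist force passes 120 N, or if a joint passes its speed limit or range.

## Working session

There is one attempt and no reset: what is moved stays moved. The work goes in short steps, Python scripts to look and compute and a tool call to move; the robot and the scene stay as the last step left them, time stands still between calls to the robot, and variables do not carry over. Pictures are saved under pics/ and viewed, and the job is handed in when it is done.

Besides the shell and the picture viewer there is one more tool, called after "Call:" as a command line: name --argument value ..., lists and objects as JSON in quotes. step_arm: Moves the arm, as the interface text tells. Its arguments: {"type":"object","properties":{"increments":{"type":"array"},"force":{"type":"number"}},"required":["increments"]}

```bash
mkdir -p pics; ls; python3 - <<'E'
from bench import telemetry, viewer, r
import cv2,numpy as np
print(telemetry.state())
for n in ["scene","side","wrist"]:
    c=viewer.capture(n)
    cv2.imwrite(f"pics/{n}0.png",c["image"])
    np.savez(f"{n}0.npz",**{k:np.array(v) for k,v in c.items()})
    print(n,c["K"],c["dist_coeffs"],c["xyz"],c["rotation"])
E
```

```text
pics
{'time': 0.0, 'joint_positions': array([ 1.17628897,  0.3117536 ,  0.0139789 ,  1.51306473, -0.00438273,
        1.31921882, -0.02719225]), 'dq': array([ 0.00055532, -0.00163172,  0.00051065, -0.00130714, -0.00055891,
        0.0014168 ,  0.0006364 ]), 'joint_torque': array([-4.64230507e-04, -3.79911554e+01,  1.45728313e-01, -2.30589187e+01,
        1.20547222e-02,  1.37036643e-02, -1.06859068e-05]), 'eef_pos': array([ 0.18980639, -0.51544158,  0.23820262]), 'tcp_rot': array([-3.09049285e+00, -5.51062041e-01,  8.36074509e-04]), 'force': array([-0.24577187,  0.21269623,  0.53374214]), 'torque': array([-0.07122749,  0.00653059,  0.04340822]), 'finger_gap': 0.08521413887588321}
scene [[572.3582669    0.         326.33861272]
 [  0.         572.3582669  250.08685613]
 [  0.           0.           1.        ]] [0.027886 0.       0.       0.       0.      ] [-0.18655792  0.40027493  0.98183285] [-1.31743319  2.25841934 -0.91131336]
side [[493.67614391   0.         325.17607176]
 [  0.         493.67614391 241.18840919]
 [  0.           0.           1.        ]] [-0.07940535  0.          0.          0.          0.        ] [1.32503434 0.08910876 0.61470602] [-1.51572366 -1.75499554  0.95093562]
wrist [[332.48263579   0.         318.76747939]
 [  0.         332.48263579 235.0950914 ]
 [  0.           0.           1.        ]] [-0.01788832  0.          0.          0.          0.        ] [ 0.26840749 -0.48803097  0.37183062] [ 2.34677097 -1.63592122 -0.27442633]
```

View pics/scene0.png

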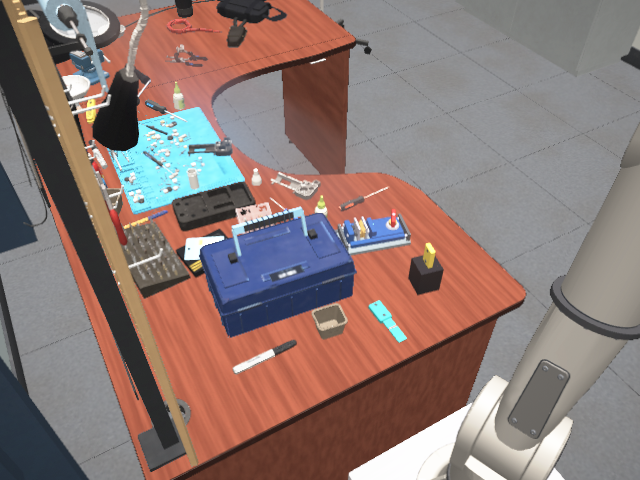

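View pics/side0.png

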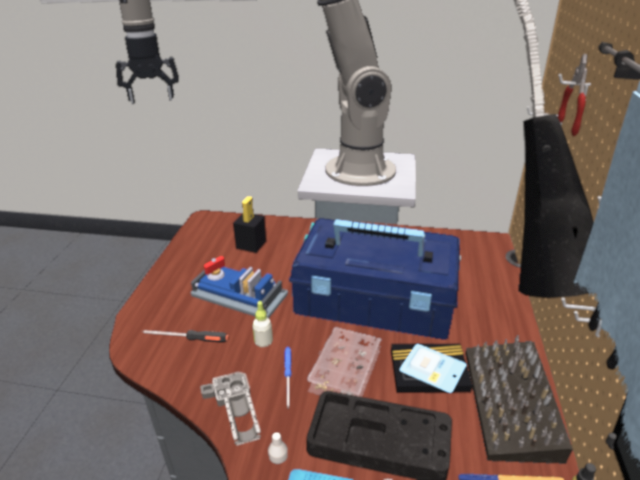

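View pics/wrist0.png

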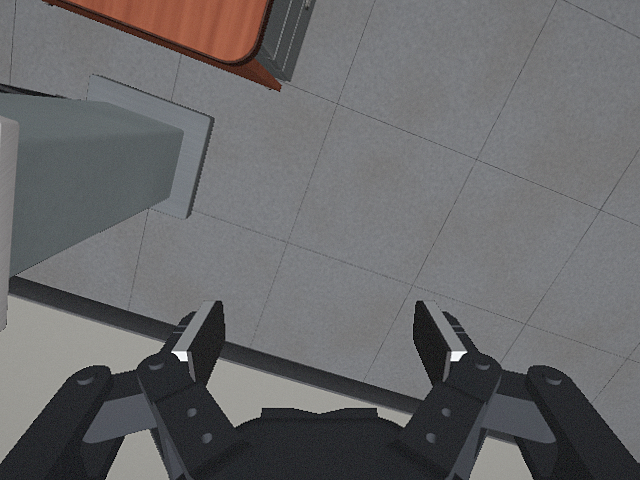

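The scene view shows the caliper at about (375,232) with the red wing at (393,219), and the gauge's yellow handle at (430,256) in its black stand at (426,275). The side view shows the red wing at (214,265) and the yellow handle at (248,209). The wrist camera only sees the floor and the desk edge.

```bash
cat > h.py <<'E'
import numpy as np,cv2
from scipy.spatial.transform import Rotation as R
def cam(c):
    return np.array(c["K"]),np.array(c["dist_coeffs"]),np.array(c["xyz"]),R.from_rotvec(c["rotation"]).as_matrix()
def pts(c,mask):
    K,d,t,Rm=cam(c); v,u=np.nonzero(mask&(c["range_z"]>0))
    n=cv2.undistortPoints(np.stack([u,v],1).astype(float)[:,None],K,d)[:,0]
    z=c["range_z"][v,u]
    return np.c_[n*z[:,None],z]@Rm.T+t,np.c_[u,v]
def ray(c,uv,h):
    K,d,t,Rm=cam(c); n=cv2.undistortPoints(np.array(uv,float).reshape(-1,1,2),K,d)[:,0]
    D=np.c_[n,np.ones(len(n))]@Rm.T
    return t+D*((h-t[2])/D[:,2])[:,None]
def proj(c,P):
    K,d,t,Rm=cam(c); q=(np.atleast_2d(P)-t)@Rm
    return cv2.projectPoints(q,np.zeros(3),np.zeros(3),K,d)[0][:,0]
def hsv(c): return cv2.cvtColor(c["image"],cv2.COLOR_BGR2HSV)
def box(m,b):
    o=np.zeros(m.shape,bool); x0,y0,x1,y1=b; o[y0:y1,x0:x1]=m[y0:y1,x0:x1]; return o
E
python3 - <<'E'
from h import *
for n,by,br in [("scene",(410,235,450,275),(380,205,405,235)),("side",(235,190,262,225),(200,250,232,280))]:
    c=dict(np.load(n+"0.npz")); H=hsv(c)
    y=box((H[...,0]>20)&(H[...,0]<35)&(H[...,1]>120)&(H[...,2]>80),by)
    rd=box(((H[...,0]<5)|(H[...,0]>172))&(H[...,1]>150)&(H[...,2]>80),br)
    for nm,m in [("yel",y),("red",rd)]:
        P,uv=pts(c,m); print(n,nm,len(P),"uv",uv.mean(0).round(1),"med",np.median(P,0).round(4),"min",np.percentile(P,3,0).round(4),"max",np.percentile(P,97,0).round(4))
    x0,y0=(325,190) if n=="scene" else (180,180)
    im=cv2.resize(c["image"][y0:y0+120,x0:x0+140],None,fx=5.6,fy=5,interpolation=cv2.INTER_CUBIC)
    im=cv2.resize(c["image"][y0:y0+150,x0:x0+150],None,fx=4,fy=4,interpolation=cv2.INTER_CUBIC)
    cv2.imwrite(f"pics/{n}_crop.png",im)
E
```

```text
scene yel 165 uv [428.5 257.2] med [ 0.4219 -0.2019  0.0948] min [ 0.415  -0.2085  0.0707] max [ 0.4437 -0.1977  0.1147]
scene red 41 uv [392.5 218.2] med [ 0.582  -0.2209  0.0632] min [ 5.746e-01 -2.923e-01 -4.000e-04] max [ 0.6711 -0.2153  0.0696]
side yel 199 uv [247.4 210.3] med [ 0.442  -0.2073  0.0945] min [ 0.4239 -0.2169  0.0699] max [ 0.4477 -0.2024  0.1182]
side red 213 uv [213.8 264.2] med [ 0.5962 -0.2347  0.0615] min [ 0.4825 -0.2883 -0.0006] max [ 0.6143 -0.2195  0.0696]
```

View pics/scene_crop.png

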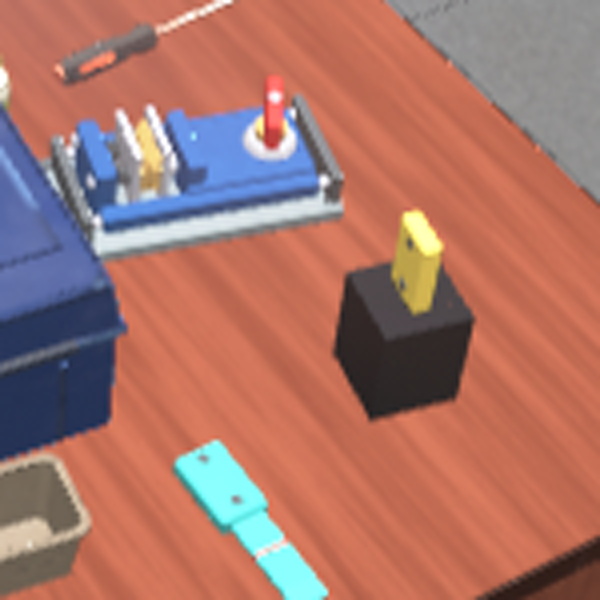

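View pics/side_crop.png

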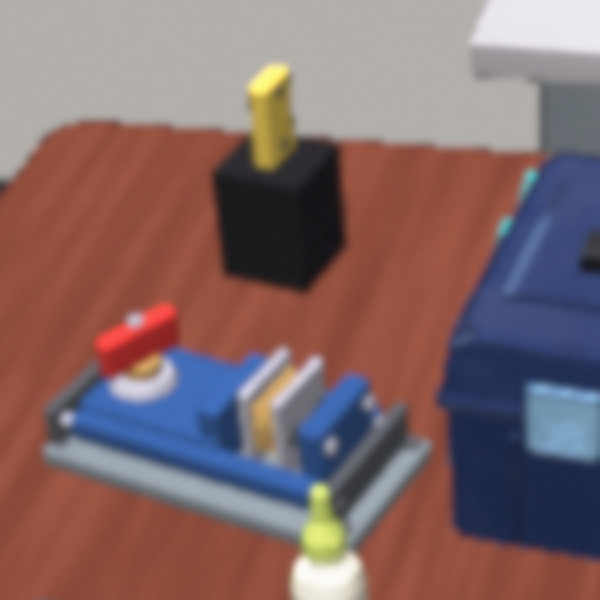

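```bash
python3 - <<'E'
from h import *
w=dict(np.load("wrist0.npz")); K,d,t,Rm=cam(w)
T=R.from_rotvec([-3.09049285e+00, -5.51062041e-01,  8.36074509e-04]).as_matrix(); p=np.array([.18980639,-.51544158,.23820262])
print("cam in tool",T.T@(t-p)); print((T.T@Rm).round(3)); print(T.round(3))
s=dict(np.load("scene0.npz"))
# stand corners top z=.068, plate bottom edge z=0 / top z=.012
f=lambda x,y:(325+x/4,190+y/4)
print("stand top",ray(s,[f(347,272),f(372,335),f(474,318),f(441,260)],.068).round(4))
print("plate near-bottom",ray(s,[f(97,257),f(342,214)],0).round(4),"top",ray(s,[f(97,235),f(342,203)],.012).round(4))
sd=dict(np.load("side0.npz")); g=lambda x,y:(180+x/4,180+y/4)
print("plate side bot",ray(sd,[g(45,460),g(345,545),g(430,455)],0).round(4))
print("wing top side",ray(sd,[g(97,340),g(177,303)],.069).round(4),"pad tops",ray(sd,[g(240,392),g(288,348),g(275,405),g(322,357)],.062).round(4))
H=hsv(s); m=box((s["image"][...,0]>s["image"][...,2]+20),(200,200,358,335)); P,_=pts(s,m); print("toolbox",np.percentile(P,[2,50,98],0).round(3)); P=P[P[:,1]<np.percentile(P[:,1],3)]; print(P.max(0),P.min(0))
E
```

```text
cam in tool [ 0.08321607  0.00112321 -0.13364034]
[[-0.    -0.946 -0.323]
 [ 1.    -0.    -0.   ]
 [ 0.    -0.323  0.946]]
[[ 0.938  0.346 -0.001]
 [ 0.346 -0.938  0.002]
 [-0.    -0.002 -1.   ]]
stand top [[ 0.46   -0.1874  0.068 ]
 [ 0.416  -0.1722  0.068 ]
 [ 0.3991 -0.227   0.068 ]
 [ 0.4421 -0.2376  0.068 ]]
plate near-bottom [[ 0.5902 -0.1095  0.    ]
 [ 0.5486 -0.2563  0.    ]] top [[ 0.596  -0.1125  0.012 ]
 [ 0.5471 -0.2536  0.012 ]]
plate side bot [[ 0.6202 -0.2794  0.    ]
 [ 0.6583 -0.1181  0.    ]
 [ 0.5878 -0.0928  0.    ]]
wing top side [[ 0.6101 -0.2464  0.069 ]
 [ 0.5747 -0.2184  0.069 ]] pad tops [[ 0.6303 -0.1708  0.062 ]
 [ 0.5935 -0.158   0.062 ]
 [ 0.6374 -0.1521  0.062 ]
 [ 0.5981 -0.1401  0.062 ]]
toolbox [[ 0.479 -0.115  0.011]
 [ 0.54   0.093  0.114]
 [ 0.792  0.227  0.179]]
[ 0.80359493 -0.05677465  0.1178287 ] [ 0.56782698 -0.20160719 -0.00486368]
```

```bash
cat > plan.py <<'E'
from h import *
import sys
def plan(p1,yaw,n,grip,st=None):
    from bench import telemetry
    s=st or telemetry.state(); p=np.array(s["eef_pos"]); A=R.from_rotvec(s["tcp_rot"])
    B=R.from_matrix(np.array([[np.cos(yaw),np.sin(yaw),0],[np.sin(yaw),-np.cos(yaw),0],[0,0,-1]]))
    w=(A.inv()*B).as_rotvec(); d=(np.array(p1)-p)/n; out=[]
    for i in range(n):
        Ri=A*R.from_rotvec(w*i/n)
        out.append([grip]+[round(float(x),1) for x in Ri.inv().apply(d)*1000]+[round(float(x),1) for x in np.degrees(w)/n])
    x=A.as_matrix()[:,0]
    print("yaw",round(float(np.degrees(np.arctan2(x[1],x[0]))),2),"pos",p.round(4),"t",s["time"],"gap",s["finger_gap"],"F",np.round(s["force"],1))
    for i in range(0,n,5): print(", ".join(str(v) for r_ in out[i:i+5] for v in r_))
if __name__=="__main__":
    a=[float(x) for x in sys.argv[1:]]; plan(a[:3],np.radians(a[3]),int(a[4]),a[5])
E
python3 plan.py 0.525 -0.16 0.25 -15 15 0
```

```text
yaw 20.22 pos [ 0.1899 -0.5156  0.2385] t 0.15 gap 0.08545704984354871 F [ 0.  -0.  -0.8]
0.0, 29.2, -14.5, -0.7, -0.0, 0.0, 2.3, 0.0, 28.5, -15.7, -0.7, -0.0, 0.0, 2.3, 0.0, 27.9, -16.9, -0.7, -0.0, 0.0, 2.3, 0.0, 27.2, -18.0, -0.7, -0.0, 0.0, 2.3, 0.0, 26.4, -19.1, -0.7, -0.0, 0.0, 2.3
0.0, 25.6, -20.2, -0.7, -0.0, 0.0, 2.3, 0.0, 24.7, -21.2, -0.7, -0.0, 0.0, 2.3, 0.0, 23.9, -22.2, -0.8, -0.0, 0.0, 2.3, 0.0, 22.9, -23.1, -0.8, -0.0, 0.0, 2.3, 0.0, 22.0, -24.1, -0.8, -0.0, 0.0, 2.3
0.0, 21.0, -24.9, -0.8, -0.0, 0.0, 2.3, 0.0, 19.9, -25.8, -0.8, -0.0, 0.0, 2.3, 0.0, 18.8, -26.6, -0.8, -0.0, 0.0, 2.3, 0.0, 17.7, -27.3, -0.8, -0.0, 0.0, 2.3, 0.0, 16.6, -28.0, -0.8, -0.0, 0.0, 2.3
```

Call:
step_arm --increments '[0,29,-15,-1,0,0,2.3,0,28,-16,-1,0,0,2.3,0,28,-17,-1,0,0,2.3,0,27,-18,-1,0,0,2.3,0,26,-19,-1,0,0,2.3]'

```text
time: 0.57
eef_pos: [0.301, -0.3954, 0.244]
tcp_rot: [-3.132, -0.235, 0.0]
force: [0.6, -0.3, 0.5]
finger_gap: 0.0427
```

Call:
step_arm --increments '[0,26,-20,-1,0,0,2.3,0,25,-21,-1,0,0,2.3,0,24,-22,-1,0,0,2.3,0,23,-23,-1,0,0,2.3,0,22,-24,-1,0,0,2.3]'

```text
time: 0.98
eef_pos: [0.4128, -0.277, 0.2491]
tcp_rot: [-3.14, 0.08, 0.001]
force: [0.0, -0.9, -0.2]
finger_gap: 0.0428
```

Call:
step_arm --increments '[0,21,-25,-1,0,0,2.3,0,20,-26,-1,0,0,2.3,0,19,-27,-1,0,0,2.3,0,18,-27,-1,0,0,2.3,0,17,-28,-1,0,0,2.3]'

```text
time: 1.4
eef_pos: [0.5242, -0.1572, 0.254]
tcp_rot: [3.117, -0.394, -0.001]
force: [0.6, 0.2, 0.1]
finger_gap: 0.0427
```

```bash
python3 - <<'E'
from bench import telemetry, viewer, r
import cv2,numpy as np
c=viewer.capture("wrist"); cv2.imwrite("pics/wrist1.png",c["image"]); np.savez("wrist1.npz",**{k:np.array(v) for k,v in c.items()})
s=telemetry.state();print(s["time"],s["eef_pos"],s["tcp_rot"],s["finger_gap"],s["joint_positions"])
E
```

```text
1.45 [ 0.52940494 -0.14850181  0.25399381] [-3.11099634  0.37747426 -0.00615405] 0.042098247520425715 [ 0.4231441   0.31303715 -0.23255814  1.48060436  0.06449234  1.35300373
 -1.62450758]
```

View pics/wrist1.png

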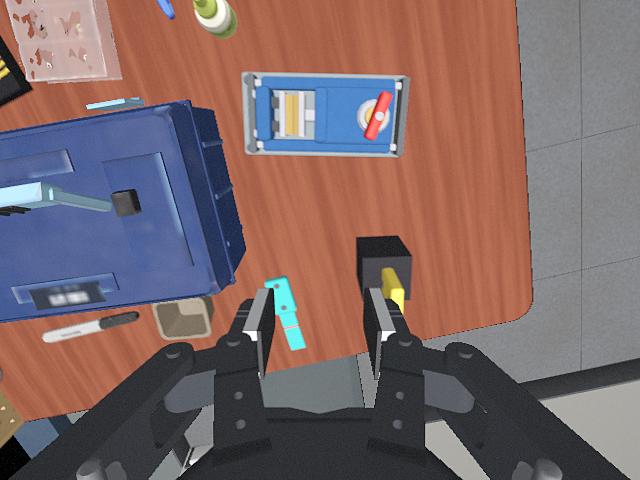

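The wrist view shows the caliper at (325,115), the wing from (387,95) to (370,137), the brass pads at (292,114), and the yellow handle at (393,290) beside the right finger. The turquoise look-alike is at (287,312).

Call:
step_arm --increments '[0,0,0,0,0,0,0,0,0,0,0,0,0,0]'

```text
time: 1.62
eef_pos: [0.5236, -0.1579, 0.2537]
tcp_rot: [3.117, -0.387, -0.002]
force: [-0.0, -1.1, 0.7]
finger_gap: 0.0427
```

```bash
cat > cal.py <<'E'
from bench import telemetry, viewer
from h import *
import sys
n=sys.argv[1]; c=viewer.capture("wrist"); cv2.imwrite(f"pics/w{n}.png",c["image"]); np.savez(f"w{n}.npz",**{k:np.array(v) for k,v in c.items()})
s=telemetry.state(); x=R.from_rotvec(s["tcp_rot"]).as_matrix()
print("t",s["time"],"tcp",s["eef_pos"].round(4),"yaw",np.degrees(np.arctan2(x[1,0],x[0,0])).round(2),"tilt",x[:2,2].round(4),"gap",round(s["finger_gap"],4))
H=hsv(c)
def rect(m,h,nm,minz=None,maxz=None):
    P,uv=pts(c,m)
    if not len(P): print(nm,"none"); return
    k=np.ones(len(P),bool)
    if minz is not None: k=(P[:,2]>minz)&(P[:,2]<maxz)
    mm=np.zeros(m.shape,np.uint8); mm[uv[k,1],uv[k,0]]=1
    q,l,st,ce=cv2.connectedComponentsWithStats(mm)
    if q<2: print(nm,"none");return
    i=1+np.argmax(st[1:,4]); ys,xs=np.nonzero(l==i)
    W=ray(c,np.c_[xs,ys],h)[:,:2]
    r=cv2.minAreaRect((W*1000).astype(np.float32)); b=cv2.boxPoints(r)
    e=b[1]-b[0]; e2=b[2]-b[1]; e=e if np.hypot(*e)>np.hypot(*e2) else e2
    print(nm,"n",st[i,4],"uv",ce[i].round(1),"centre",np.round(r[0],1),"size",np.round(r[1],1),"long-axis deg",np.degrees(np.arctan2(e[1],e[0])).round(1)%180)
red=((H[...,0]<5)|(H[...,0]>174))&(H[...,1]>170)&(H[...,2]>90)
rect(red,.068,"wing",.045,.08)
yel=(H[...,0]>22)&(H[...,0]<34)&(H[...,1]>140)&(H[...,2]>120)
rect(yel,.118,"handle top (z .118)",.112,.13)
blue=(H[...,0]>100)&(H[...,0]<118)&(H[...,1]>120)
grey=(H[...,1]<60)&(H[...,2]>120)
P=None
pad=(H[...,1]<70)&(H[...,2]>120)
rect(blue,.05,"blue head",.02,.065)
rect((H[...,1]<90)|blue,.012,"plate",.004,.03)
rect(H[...,0]>=0,.066,"stand",.062,.075)
E
python3 cal.py 2
python3 - <<'E'
from h import *
c=dict(np.load("w2.npz")); im=c["image"][60:170,235:420]; cv2.imwrite("pics/w2c.png",cv2.resize(im,None,fx=4.3,fy=4.3,interpolation=cv2.INTER_CUBIC))
E
```

```text
t 1.6667 tcp [ 0.523  -0.1593  0.2538] yaw -14.31 tilt [-0.0015 -0.0007] gap 0.0426
wing n 226 uv [376.2 114.8] centre [ 596.6 -232.4] size [11.4 42.7] long-axis deg 145.9
handle top (z .118) n 41 uv [393.5 291. ] centre [ 446.7 -209.4] size [ 7.8 13.8] long-axis deg 120.5
blue head n 6698 uv [326.6 113.5] centre [ 608.9 -186. ] size [132.1  66.5] long-axis deg 74.6
plate n 6300 uv [51.  43.7] centre [739.8  76. ] size [121.2  94.1] long-axis deg 76.6
stand n 1453 uv [386.7 271.8] centre [ 432.7 -210.3] size [52.7 53.8] long-axis deg 169.2
```

View pics/w2c.png

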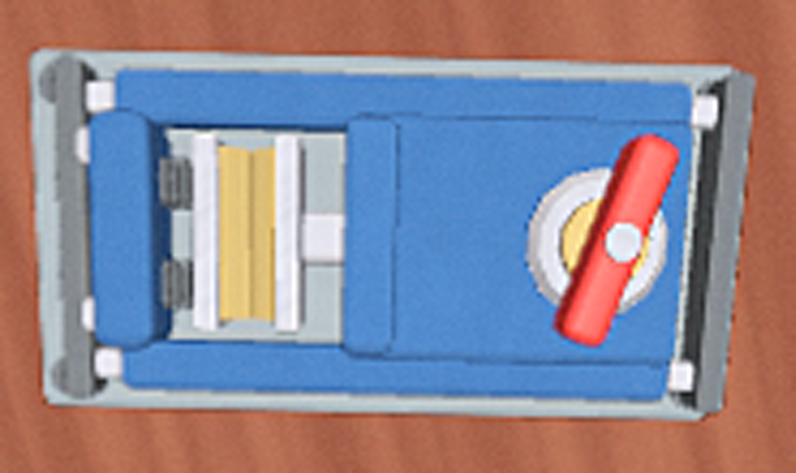

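The caliper's long axis lies at about 74.6°. The wing is centred at (0.5966,-0.2324) and lies at -34°, so the joint is at about 0.32 rad. The mouth should be near (0.618,-0.155).

```bash
python3 plan.py 0.5966 -0.2324 0.11 -34.1 10 0
```

```text
yaw -14.31 pos [ 0.523  -0.1593  0.2538] t 1.6667 gap 0.042603442607867664 F [-0.3 -0.7  0.3]
0.0, 9.0, 5.2, 14.4, 0.0, 0.0, 2.0, 0.0, 9.1, 4.9, 14.4, 0.0, 0.0, 2.0, 0.0, 9.3, 4.6, 14.4, 0.0, 0.0, 2.0, 0.0, 9.4, 4.3, 14.4, 0.0, 0.0, 2.0, 0.0, 9.6, 4.0, 14.4, 0.0, 0.0, 2.0
0.0, 9.7, 3.6, 14.4, 0.0, 0.0, 2.0, 0.0, 9.8, 3.3, 14.4, 0.0, 0.0, 2.0, 0.0, 9.9, 3.0, 14.4, 0.0, 0.0, 2.0, 0.0, 10.0, 2.6, 14.4, 0.0, 0.0, 2.0, 0.0, 10.1, 2.3, 14.4, 0.0, 0.0, 2.0
```

Call:
step_arm --increments '[0,9,5,14,0,0,2,0,9,5,14,0,0,2,0,9,5,14,0,0,2,0,9,4,14,0,0,2,0,10,4,14,0,0,2]'

```text
time: 2.08
eef_pos: [0.559, -0.1974, 0.1836]
tcp_rot: [3.068, -0.668, -0.001]
force: [-0.6, 0.2, -0.4]
finger_gap: 0.0426
```

Call:
step_arm --increments '[0,10,4,15,0,0,2,0,10,3,15,0,0,2,0,10,3,15,0,0,2,0,10,3,14,0,0,2,0,10,2,14,0,0,2]'

```text
time: 2.5
eef_pos: [0.5958, -0.2347, 0.1104]
tcp_rot: [2.998, -0.933, -0.001]
force: [0.4, 0.2, 0.5]
finger_gap: 0.0427
```

Call:
step_arm --increments '[0,0,0,0,0,0,0,0,0,0,0,0,0,0]'

```text
time: 2.67
eef_pos: [0.5952, -0.2336, 0.1102]
tcp_rot: [3.0, -0.929, -0.005]
force: [-1.2, 1.3, 0.5]
finger_gap: 0.0425
```

```bash
python3 cal.py 3
```

```text
t 2.7167 tcp [ 0.5961 -0.2329  0.1114] yaw -34.36 tilt [-0.001  -0.0002] gap 0.0424
wing n 520 uv [316.8 260.2] centre [ 598.9 -235.6] size [ 9.2 48. ] long-axis deg 145.0
handle top (z .118) none
blue head n 12339 uv [252.2 258.2] centre [ 617.1 -190.1] size [138.7  66.7] long-axis deg 75.4
plate n 6615 uv [252.3 224.8] centre [ 608.6 -186. ] size [169.5  87.6] long-axis deg 74.6
stand n 1403 uv [ 83.1 368.1] centre [624.3 -66.6] size [19.6 49.7] long-axis deg 175.3
```

View pics/w3.png

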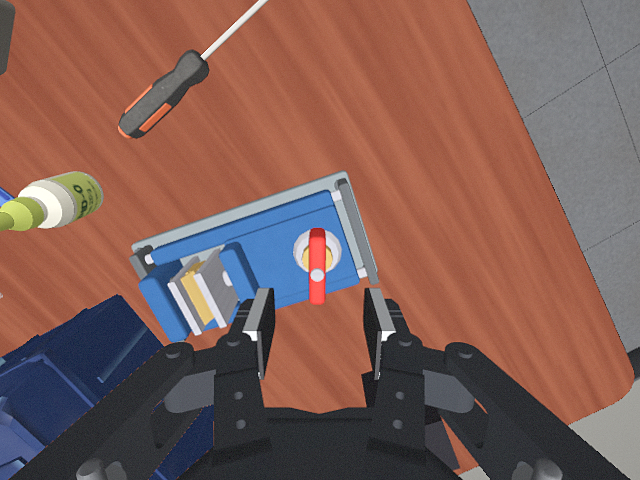

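The wing is upright in the picture at column 317, midway between the jaws at about 318. Next I go down and grip it.

Call:
step_arm --increments '[0,0,0,14,0,0,0,0,0,0,14,0,0,0,0,0,0,13,0,0,0,0,0,0,11,0,0,0,0,0,0,0,0,0,0]'

```text
time: 3.13
eef_pos: [0.5954, -0.2312, 0.0578]
tcp_rot: [-3.002, 0.925, 0.006]
force: [-0.2, -0.2, -1.4]
finger_gap: 0.0427
```

Call:
step_arm --increments '[1,0,0,0,0,0,0,1,0,0,0,0,0,0,1,0,0,0,0,0,0,1,0,0,0,0,0,0]' --force 40

```text
time: 3.47
eef_pos: [0.5978, -0.2322, 0.0608]
tcp_rot: [3.002, -0.926, 0.003]
force: [-0.5, -0.2, 3.3]
finger_gap: 0.0092
```

```bash
python3 cal.py 4; python3 -c "
from bench import telemetry
s=telemetry.state();print(s['force'],s['torque'],s['joint_positions'])"
```

```text
t 3.5167 tcp [ 0.5978 -0.2322  0.0609] yaw -34.29 tilt [ 0.0018 -0.001 ] gap 0.009
wing n 1197 uv [319.  307.2] centre [ 600.6 -234.8] size [ 9.4 49.8] long-axis deg 145.7
[-0.2153434   1.37577597  4.52543017] [ 0.0014178   0.28745346 -0.00550088] [ 0.42081388  0.6392893  -0.11906833  1.46714182  0.08281645  1.03801289
 -1.88620455]Traceback (most recent call last):
  File "cal.py", line 24, in <module>
    rect(yel,.118,"handle top (z .118)",.112,.13)
    ~~~~^^^^^^^^^^^^^^^^^^^^^^^^^^^^^^^^^^^^^^^^^
  File "cal.py", line 9, in rect
    P,uv=pts(c,m)
         ~~~^^^^^
  File "h.py", line 7, in pts
    n=cv2.undistortPoints(np.stack([u,v],1).astype(float)[:,None],K,d)[:,0]
      ~~~~~~~~~~~~~~~~~~~^^^^^^^^^^^^^^^^^^^^^^^^^^^^^^^^^^^^^^^^^^^^^
cv2.error: OpenCV(4.12.0) /io/opencv/modules/calib3d/src/undistort.dispatch.cpp:347: error: (-215:Assertion failed) CV_IS_MAT(_src) && CV_IS_MAT(_dst) && (_src->rows == 1 || _src->cols == 1) && (_dst->rows == 1 || _dst->cols == 1) && _src->cols + _src->rows - 1 == _dst->rows + _dst->cols - 1 && (CV_MAT_TYPE(_src->type) == CV_32FC2 || CV_MAT_TYPE(_src->type) == CV_64FC2) && (CV_MAT_TYPE(_dst->type) == CV_32FC2 || CV_MAT_TYPE(_dst->type) == CV_64FC2) in function 'cvUndistortPointsInternal'
```

View pics/w4.png

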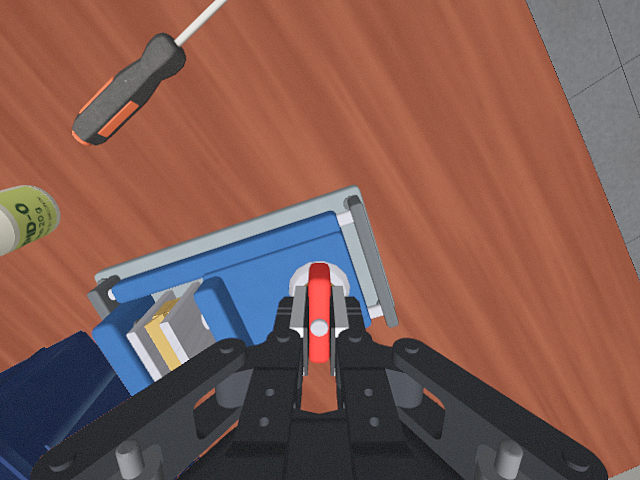

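```bash
python3 - <<'E'
from h import *
c=dict(np.load("w4.npz")); T=np.array([.5978,-.2322])
for h in (.069,.071,.073):
    q=ray(c,[[319,328]],h)[0]; print(h,q.round(4))
a=np.radians(-34.3); d=ray(c,[[319,328]],.071)[0][:2]-T; print("tool x,y",d@[np.cos(a),np.sin(a)],d@[np.sin(a),-np.cos(a)])
# wing ends by mask at top
H=hsv(c); 
E
```

```text
0.069 [ 0.5958 -0.2315  0.069 ]
0.071 [ 0.5969 -0.2323  0.071 ]
0.073 [ 0.598  -0.2331  0.073 ]
tool x,y -0.0007018902915982758 0.0005938561268709761
```

The axis is within 1 mm of the TCP. I turn anticlockwise, which is -rz because the tool points down.

Call:
step_arm --increments '[1,0,0,0,0,0,-4,1,0,0,0,0,0,-4,1,0,0,0,0,0,-4,1,0,0,0,0,0,-4,1,0,0,0,0,0,-4]'

```text
time: 3.93
eef_pos: [0.598, -0.232, 0.0609]
tcp_rot: [3.117, -0.385, 0.003]
force: [-2.2, 0.9, 4.2]
finger_gap: 0.0096
```

Call:
step_arm --increments '[1,0,0,0,0,0,-4,1,0,0,0,0,0,-4,1,0,0,0,0,0,-4,1,0,0,0,0,0,-4,1,0,0,0,0,0,-4]'

```text
time: 4.35
eef_pos: [0.5979, -0.2319, 0.0608]
tcp_rot: [3.137, 0.162, 0.003]
force: [-1.3, -0.0, 4.3]
finger_gap: 0.0088
```

```bash
cat > st.py <<'E'
from bench import telemetry
from h import *
s=telemetry.state(); x=R.from_rotvec(s["tcp_rot"]).as_matrix()
print("t",round(s["time"],2),"tcp",s["eef_pos"].round(4),"yaw",np.degrees(np.arctan2(x[1,0],x[0,0])).round(2),"tilt",x[:2,2].round(4),"gap",round(s["finger_gap"],4),"F",s["force"].round(2),"M",s["torque"].round(3),"q",s["joint_positions"].round(2))
E
python3 st.py
```

```text
t 4.35 tcp [ 0.5979 -0.2319  0.0608] yaw 5.9 tilt [ 0.0018 -0.0006] gap 0.0088 F [-1.31 -0.03  4.27] M [ 0.085  0.324 -0.094] q [ 0.53  0.65 -0.28  1.46  0.2   1.05 -1.27]
```

Call:
step_arm --increments '[1,0,0,0,0,0,-4,1,0,0,0,0,0,-4,1,0,0,0,0,0,-4,1,0,0,0,0,0,-2,1,0,0,0,0,0,0]'

```text
time: 4.77
eef_pos: [0.5976, -0.2319, 0.0608]
tcp_rot: [3.094, 0.54, 0.002]
force: [-2.1, 0.6, 5.5]
finger_gap: 0.0089
```

```bash
python3 st.py
```

```text
t 4.77 tcp [ 0.5976 -0.2319  0.0608] yaw 19.78 tilt [ 0.0014 -0.0004] gap 0.0089 F [-2.08  0.55  5.47] M [0.087 0.378 0.001] q [ 0.56  0.66 -0.34  1.46  0.24  1.06 -1.05]
```

Call:
step_arm --increments '[1,0,0,0,0,0,-2,1,0,0,0,0,0,0]'

```text
time: 4.93
eef_pos: [0.5976, -0.2319, 0.0608]
tcp_rot: [3.084, 0.593, 0.002]
force: [-1.1, 0.4, 5.8]
finger_gap: 0.0087
```

```bash
python3 st.py
```

```text
t 4.93 tcp [ 0.5976 -0.2319  0.0608] yaw 21.77 tilt [ 0.0013 -0.0005] gap 0.0087 F [-1.07  0.43  5.84] M [0.139 0.394 0.031] q [ 0.57  0.66 -0.35  1.46  0.24  1.06 -1.02]
```

Call:
step_arm --increments '[1,0,0,0,0,0,-2,1,0,0,0,0,0,0]'

```text
time: 5.1
eef_pos: [0.5976, -0.2319, 0.0608]
tcp_rot: [3.075, 0.643, 0.002]
force: [-2.4, -0.1, 4.9]
finger_gap: 0.009
```

```bash
python3 st.py
```

```text
t 5.1 tcp [ 0.5976 -0.2319  0.0608] yaw 23.64 tilt [ 0.0014 -0.0001] gap 0.009 F [-2.36 -0.14  4.86] M [ 0.141  0.41  -0.521] q [ 0.57  0.67 -0.36  1.46  0.25  1.06 -0.99]
```

Call:
step_arm --increments '[1,0,0,0,0,0,-1.5,1,0,0,0,0,0,0]'

```text
time: 5.27
eef_pos: [0.5976, -0.2321, 0.0608]
tcp_rot: [3.067, 0.681, 0.002]
force: [-2.0, 1.1, 5.1]
finger_gap: 0.0089
```

```bash
python3 st.py
```

```text
t 5.27 tcp [ 0.5976 -0.2321  0.0608] yaw 25.04 tilt [0.0014 0.0001] gap 0.0089 F [-2.05  1.15  5.08] M [ 0.129  0.4   -0.837] q [ 0.58  0.67 -0.36  1.46  0.25  1.06 -0.97]
```

The moment climbs to 0.84 N m at 25° yaw, so the nut is at its stop. I relax the twist slightly, open the fingers and lift.

Call:
step_arm --increments '[1,0,0,0,0,0,2,0,0,0,0,0,0,0,0,0,0,0,0,0,0,0,0,0,0,0,0,0]'

```text
time: 5.6
eef_pos: [0.5973, -0.2317, 0.0592]
tcp_rot: [3.077, 0.634, 0.0]
force: [-0.6, 0.8, -1.2]
finger_gap: 0.0423
```

Call:
step_arm --increments '[0,0,0,-15,0,0,0,0,0,0,-30,0,0,0,0,0,0,-35,0,0,0,0,0,0,-35,0,0,0,0,0,0,-30,0,0,0]'

```text
time: 6.02
eef_pos: [0.5976, -0.2316, 0.2066]
tcp_rot: [3.076, 0.634, 0.002]
force: [1.4, -1.4, -0.1]
finger_gap: 0.043
```

```bash
sed -i 's/^    P,uv=pts(c,m)$/    if not m.any(): print(nm,"none"); return\n    P,uv=pts(c,m)/' cal.py; python3 plan.py 0.46 -0.16 0.235 -15 6 0
```

```text
yaw 23.28 pos [ 0.5976 -0.2316  0.2066] t 6.0167 gap 0.04296746737520463 F [ 1.4 -1.4 -0.1]
0.0, -16.3, -20.0, -4.8, 0.0, -0.0, 6.4, 0.0, -18.5, -18.1, -4.8, 0.0, -0.0, 6.4, 0.0, -20.4, -15.9, -4.8, 0.0, -0.0, 6.4, 0.0, -22.0, -13.6, -4.8, 0.0, -0.0, 6.4, 0.0, -23.4, -11.0, -4.8, 0.0, -0.0, 6.4
0.0, -24.5, -8.4, -4.7, 0.0, -0.0, 6.4
```

```bash
python3 cal.py 5;python3 plan.py 0.38 -0.19 0.25 -15 8 0
```

```text
t 6.0667 tcp [ 0.6012 -0.2325  0.2139] yaw 23.26 tilt [ 0.0136 -0.0045] gap 0.0426
wing n 120 uv [318.6 209.9] centre [ 607. -229.] size [25.4  8.6] long-axis deg 23.3
handle top (z .118) n 5 uv [208.2 405.8] centre [ 424.7 -203.4] size [0.8 3.6] long-axis deg 151.6
blue head n 7469 uv [278.8 180.1] centre [ 614.1 -187.3] size [131.4  66.7] long-axis deg 74.6
plate n 4387 uv [280.5 156.8] centre [ 609.9 -185.3] size [169.5  83.9] long-axis deg 74.3
stand n 890 uv [118.7 173.6] centre [562.7 -63.7] size [  6.3 170.9] long-axis deg 173.7
yaw 23.26 pos [ 0.6012 -0.2325  0.2139] t 6.0667 gap 0.04259130038782638 F [ 3.4 -0.4  4.7]
0.0, -23.3, -15.8, -4.9, 0.0, -0.1, 4.8, 0.0, -24.5, -13.8, -4.9, 0.0, -0.1, 4.8, 0.0, -25.6, -11.7, -4.8, 0.0, -0.1, 4.8, 0.0, -26.5, -9.5, -4.8, 0.0, -0.1, 4.8, 0.0, -27.2, -7.3, -4.7, 0.0, -0.1, 4.8
0.0, -27.7, -5.0, -4.7, 0.0, -0.1, 4.8, 0.0, -28.0, -2.7, -4.6, 0.0, -0.1, 4.8, 0.0, -28.1, -0.3, -4.6, 0.0, -0.1, 4.8
```

View pics/w5.png

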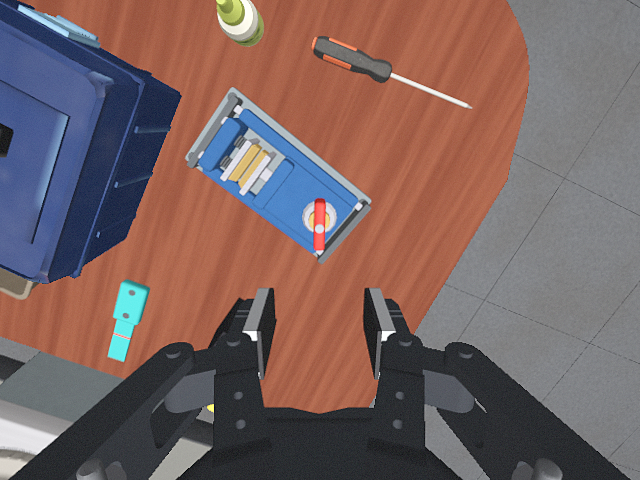

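The wing now lies at about 23° world, which is 38° from the caliper's x axis and so at the stop (expected 37°). The pads are open. Next I look at the gauge.

Call:
step_arm --increments '[0,-23,-16,-5,0,0,4.8,0,-25,-14,-5,0,0,4.8,0,-26,-12,-5,0,0,4.8,0,-26,-9,-5,0,0,4.8,0,-27,-7,-5,0,0,4.8]'

```text
time: 6.48
eef_pos: [0.4576, -0.2048, 0.229]
tcp_rot: [-3.141, 0.027, 0.0]
force: [-0.0, 1.1, 1.3]
finger_gap: 0.0428
```

Call:
step_arm --increments '[0,-28,-5,-5,0,0,4.8,0,-28,-3,-5,0,0,4.8,0,-28,0,-5,0,0,4.8,0,0,0,0,0,0,0,0,0,0,0,0,0,0]'

```text
time: 6.9
eef_pos: [0.3753, -0.1892, 0.2446]
tcp_rot: [3.113, -0.415, 0.002]
force: [-0.8, 0.1, 0.8]
finger_gap: 0.0429
```

```bash
python3 cal.py 6
```

```text
t 6.95 tcp [ 0.3763 -0.1891  0.2445] yaw -15.12 tilt [ 0.0014 -0.001 ] gap 0.0429
wing none
handle top (z .118) n 92 uv [320.6 156.3] centre [ 432.7 -209.2] size [10.6 29.6] long-axis deg 171.9
blue head n 3093 uv [134.   71.3] centre [539. -63.] size [ 25.4 122. ] long-axis deg 172.9
plate n 2830 uv [249.3   7.9] centre [ 573.2 -175.8] size [170.1  13.5] long-axis deg 74.6
stand n 2733 uv [323.4 147.3] centre [ 431.9 -210.1] size [52.2 52.3] long-axis deg 168.2
```

View pics/w6.png

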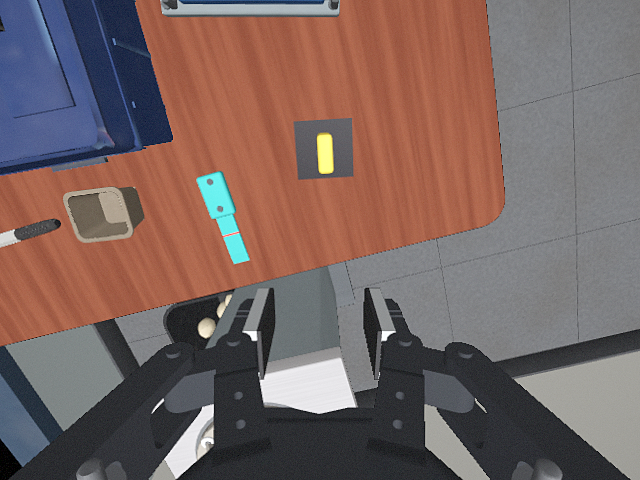

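The handle is centred at (0.4325,-0.2097), with its long axis at -8 to -12°. The stand is at -11.8°.

```bash
python3 plan.py 0.4325 -0.2097 0.15 -11 5 0
```

```text
yaw -15.12 pos [ 0.3763 -0.1891  0.2445] t 6.95 gap 0.042919835117154526 F [-0.6 -0.3  0. ]
0.0, 11.9, 1.0, 18.9, 0.0, -0.0, -0.8, 0.0, 11.9, 1.2, 18.9, 0.0, -0.0, -0.8, 0.0, 11.9, 1.4, 18.9, 0.0, -0.0, -0.8, 0.0, 11.9, 1.5, 18.9, 0.0, -0.0, -0.8, 0.0, 11.8, 1.7, 18.9, 0.0, -0.0, -0.8
```

Call:
step_arm --increments '[0,12,1,19,0,0,-0.8,0,12,1,19,0,0,-0.8,0,12,1.5,19,0,0,-0.8,0,12,1.5,19,0,0,-0.8,0,11.5,2,19,0,0,-0.8]'

```text
time: 7.37
eef_pos: [0.4342, -0.2097, 0.1477]
tcp_rot: [-3.126, 0.301, -0.001]
force: [0.6, 0.0, -0.2]
finger_gap: 0.0425
```

Call:
step_arm --increments '[0,0,0,0,0,0,0,0,0,0,0,0,0,0]'

```text
time: 7.53
eef_pos: [0.4324, -0.2091, 0.1477]
tcp_rot: [-3.125, 0.303, 0.005]
force: [-0.2, -0.1, -0.2]
finger_gap: 0.0427
```

```bash
python3 cal.py 7
```

```text
t 7.5833 tcp [ 0.4327 -0.2095  0.1489] yaw -11.12 tilt [-0.0007  0.0012] gap 0.0427
wing n 193 uv [320.9   5.5] centre [ 573.6 -238.2] size [11.   6.2] long-axis deg 78.9
handle top (z .118) n 220 uv [317.1 273.4] centre [ 434.5 -210.8] size [11.5 30.2] long-axis deg 168.3
blue head n 9011 uv [ 67.3 107.8] centre [547.3 -65.2] size [ 35.6 141.5] long-axis deg 174.2
plate n 7175 uv [230.6  41.1] centre [ 588.4 -180.4] size [169.4  43.6] long-axis deg 74.9
stand n 4346 uv [319.3 243.9] centre [ 432.5 -210.3] size [52.5 53.5] long-axis deg 168.9
```

View pics/w7.png

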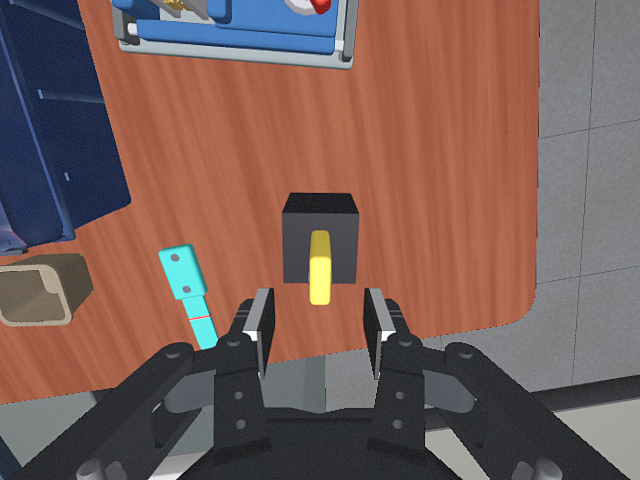

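The handle is midway between the jaws at column 319, so I descend and grip.

Call:
step_arm --increments '[0,1.5,1,16,0,0,0.6,0,0,0,16,0,0,0,0,0,0,16,0,0,0,0,0,0,14,0,0,0,0,0,0,0,0,0,0]'

```text
time: 8.0
eef_pos: [0.432, -0.2105, 0.0861]
tcp_rot: [-3.124, 0.322, 0.005]
force: [-0.6, 0.8, -0.4]
finger_gap: 0.0426
```

Call:
step_arm --increments '[1,0,0,0,0,0,0,1,0,0,0,0,0,0,1,0,0,0,0,0,0,1,0,0,0,0,0,0,1,0,0,0,0,0,0]' --force 60

```text
time: 8.42
eef_pos: [0.4347, -0.2115, 0.0889]
tcp_rot: [3.124, -0.322, 0.005]
force: [-1.0, 1.3, 6.3]
finger_gap: 0.0113
```

```bash
python3 st.py
```

```text
t 8.42 tcp [ 0.4347 -0.2115  0.0889] yaw -11.78 tilt [ 0.003  -0.0015] gap 0.0113 F [-1.    1.27  6.29] M [0.104 0.134 0.04 ] q [ 0.65  0.34 -0.29  1.89  0.12  0.93 -1.47]
```

Call:
step_arm --increments '[1,0,0,-15,0,0,0,1,0,0,-20,0,0,0,1,0,0,-25,0,0,0,1,0,0,-25,0,0,0,1,0,0,-15,0,0,0]'

```text
time: 8.83
eef_pos: [0.4344, -0.2115, 0.19]
tcp_rot: [3.124, -0.322, 0.005]
force: [0.7, -0.6, -0.0]
finger_gap: 0.011
```

```bash
python3 st.py; python3 plan.py 0.617 -0.1565 0.185 -15.4 9 1; python3 - <<'E'
from bench import viewer
import cv2
c=viewer.capture("side"); cv2.imwrite("pics/s8.png",cv2.resize(c["image"][130:300,150:330],None,fx=3.5,fy=3.5,interpolation=cv2.INTER_CUBIC))
E
```

```text
t 8.83 tcp [ 0.4344 -0.2115  0.19  ] yaw -11.77 tilt [ 0.0033 -0.0018] gap 0.011 F [ 0.74 -0.56 -0.04] M [-0.019  0.012  0.002] q [ 0.67  0.22 -0.3   1.76  0.07  1.16 -1.43]
yaw -11.77 pos [ 0.4344 -0.2115  0.19  ] t 8.8333 gap 0.010991233782001158 F [ 0.7 -0.6 -0. ]
1.0, 18.6, -10.1, 0.6, 0.0, -0.0, 0.4, 1.0, 18.5, -10.3, 0.6, 0.0, -0.0, 0.4, 1.0, 18.5, -10.4, 0.6, 0.0, -0.0, 0.4, 1.0, 18.4, -10.5, 0.6, 0.0, -0.0, 0.4, 1.0, 18.3, -10.6, 0.6, 0.0, -0.0, 0.4
1.0, 18.2, -10.8, 0.6, 0.0, -0.0, 0.4, 1.0, 18.2, -10.9, 0.6, 0.0, -0.0, 0.4, 1.0, 18.1, -11.0, 0.6, 0.0, -0.0, 0.4, 1.0, 18.0, -11.2, 0.6, 0.0, -0.0, 0.4
```

View pics/s8.png

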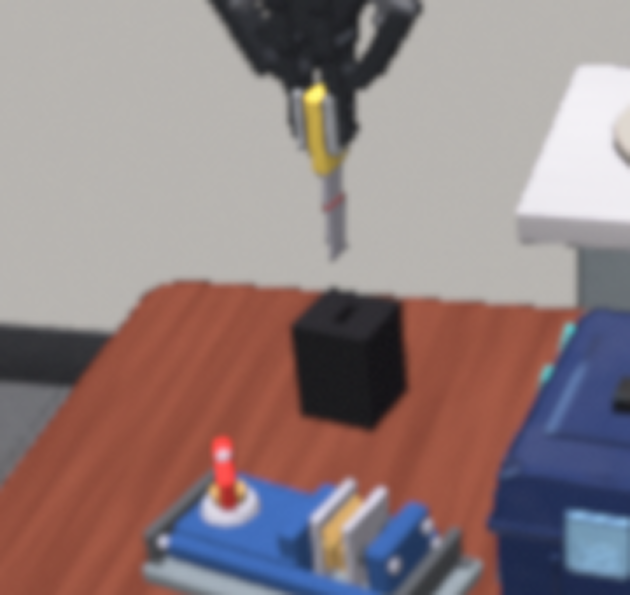

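The gauge is out of the stand and in the jaws, with its line at (333,203) and tip at (335,258) in the crop. I move it over the mouth.

Call:
step_arm --increments '[1,19,-10,0,0,0,0.4,1,19,-10,0,0,0,0.4,1,18,-10,0,0,0,0.4,1,18,-11,0,0,0,0.4,1,18,-11,0,0,0,0.4]'

```text
time: 9.3
eef_pos: [0.5348, -0.1801, 0.1864]
tcp_rot: [-3.119, 0.378, 0.002]
force: [1.1, 0.3, -0.6]
finger_gap: 0.0116
```

Call:
step_arm --increments '[1,18,-11,1,0,0,0.4,1,18,-11,1,0,0,0.4,1,18,-11,1,0,0,0.4,1,18,-11,2,0,0,0.4,1,0,0,0,0,0,0]'

```text
time: 9.72
eef_pos: [0.6181, -0.1522, 0.1802]
tcp_rot: [-3.111, 0.414, -0.001]
force: [0.9, 1.7, -0.8]
finger_gap: 0.0114
```

Call:
step_arm --increments '[1,0,0,0,0,0,0,1,0,0,0,0,0,0]'

```text
time: 9.88
eef_pos: [0.6142, -0.1561, 0.1814]
tcp_rot: [3.113, -0.421, -0.004]
force: [-1.1, -1.3, -0.5]
finger_gap: 0.0113
```

```bash
python3 cal.py 9; python3 - <<'E'
from bench import viewer
from h import *
for n,b in (("side",(150,130,330,300)),("scene",(310,120,490,270))):
    c=viewer.capture(n); np.savez(n+"9.npz",**{k:np.array(v) for k,v in c.items()}); x0,y0,x1,y1=b
    cv2.imwrite(f"pics/{n}9.png",cv2.resize(c["image"][y0:y1,x0:x1],None,fx=3.5,fy=3.5,interpolation=cv2.INTER_CUBIC))
E
python3 st.py
```

```text
t 9.9333 tcp [ 0.6141 -0.1565  0.1818] yaw -15.44 tilt [-0.0018 -0.0007] gap 0.0113
wing n 293 uv [412.3 223.2] centre [ 599.3 -232. ] size [48.5  9.7] long-axis deg 22.0
handle top (z .118) none
blue head n 7931 uv [357.  211.7] centre [ 616.  -186.9] size [129.4  66. ] long-axis deg 74.6
plate n 12636 uv [41.6 99.6] centre [761.1  41.6] size [ 92.1 174.1] long-axis deg 147.8
stand n 677 uv [417.7 228.8] centre [ 596.4 -233.2] size [44.8 10.1] long-axis deg 22.0
t 10.03 tcp [ 0.6143 -0.1567  0.1824] yaw -15.46 tilt [-0.0007 -0.0008] gap 0.0112 F [-0.41 -0.04  0.1 ] M [-0.031  0.034 -0.022] q [ 0.42  0.54 -0.31  1.34  0.16  1.29 -1.74]
```

View pics/w9.png

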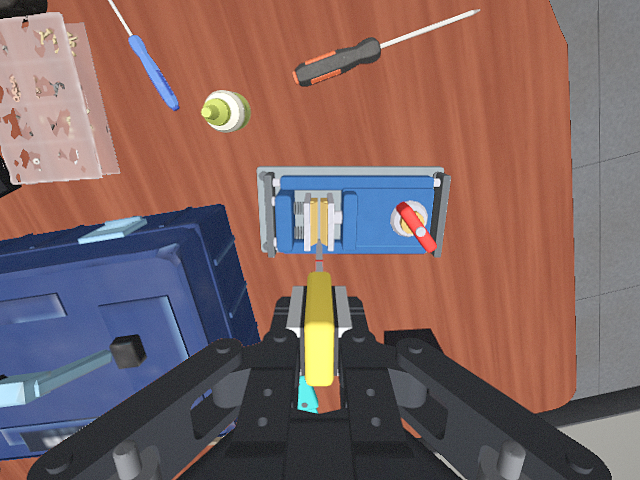

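View pics/side9.png

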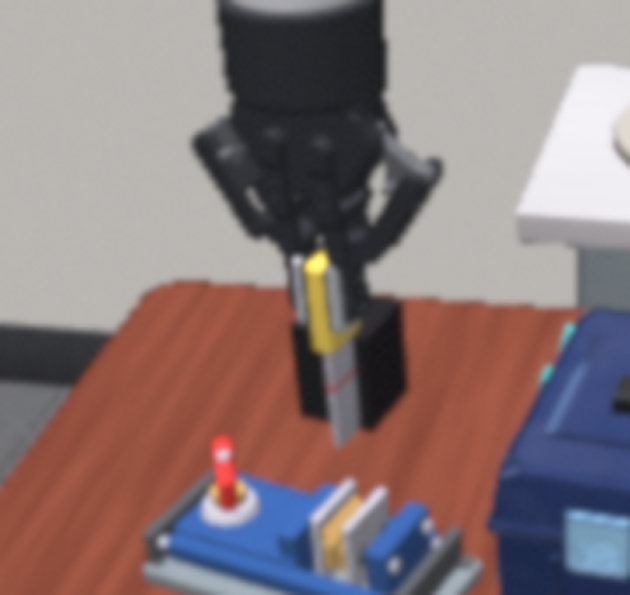

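View pics/scene9.png

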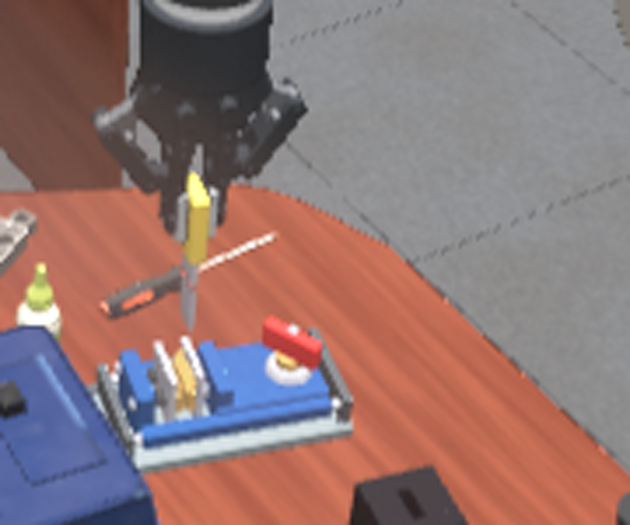

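```bash
python3 - <<'E'
from h import *
c=dict(np.load("w9.npz")); im=c["image"]
cv2.imwrite("pics/w9c.png",cv2.resize(im[170:290,260:380],None,fx=5,fy=5,interpolation=cv2.INTER_CUBIC))
for h in (.062,): print(ray(c,[[309,222],[331,222],[320,222]],h).round(4))
a=np.radians(-15.44); q=np.array([.6170,-.1568])
E
```

```text
[[ 0.624  -0.1516  0.062 ]
 [ 0.6194 -0.1685  0.062 ]
 [ 0.6217 -0.1601  0.062 ]]
```

View pics/w9c.png

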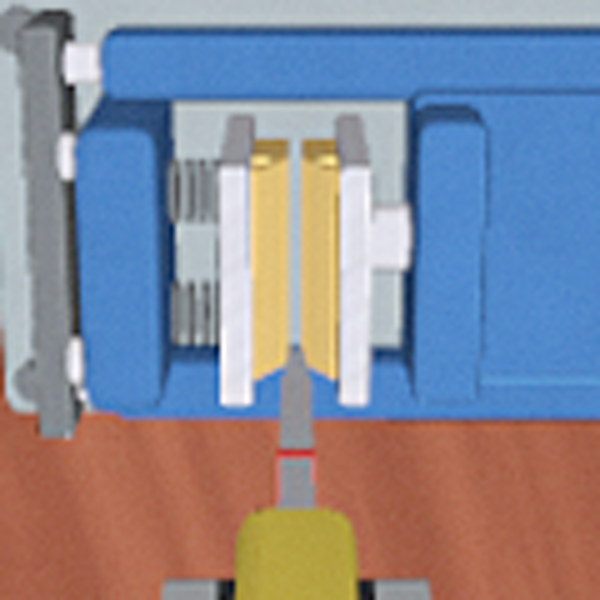

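The blade (crop column 296) lines up with the gap between the brass faces (295) to within about 0.2 px. I add 3 mm along tool x to centre it on the pads' width and descend to the mouth.

Call:
step_arm --increments '[1,1,0,10,0,0,0,1,1,0,10,0,0,0,1,1,0,8,0,0,0,1,0,0,6,0,0,0,1,0,0,4,0,0,0]'

```text
time: 10.45
eef_pos: [0.6172, -0.1564, 0.1424]
tcp_rot: [-3.113, 0.421, 0.004]
force: [-0.3, -0.5, -0.3]
finger_gap: 0.0112
```

Call:
step_arm --increments '[1,0,0,0,0,0,0,1,0,0,0,0,0,0]'

```text
time: 10.62
eef_pos: [0.618, -0.1564, 0.1439]
tcp_rot: [-3.113, 0.42, 0.001]
force: [0.3, 0.3, -0.2]
finger_gap: 0.0115
```

```bash
cat > look.py <<'E'
from bench import viewer
from h import *
import sys
k=sys.argv[1]
for n,b in (("wrist",(260,200,380,320)),("side",(200,180,300,300)),("scene",(325,160,425,260))):
    c=viewer.capture(n); np.savez(n+k+".npz",**{a:np.array(v) for a,v in c.items()}); x0,y0,x1,y1=b
    o=cv2.resize(c["image"][y0:y1,x0:x1],(400,400*(y1-y0)//(x1-x0)),interpolation=cv2.INTER_CUBIC)[:560]
    cv2.imwrite(f"pics/{n}{k}.png",o)
E
python3 look.py 10; python3 st.py; python3 - <<'E'
import cv2,numpy as np
a=[cv2.resize(cv2.imread(f"pics/{n}10.png"),(400,400)) for n in ("wrist","side")]
cv2.imwrite("pics/m10.png",np.hstack(a))
E
```

```text
t 10.77 tcp [ 0.6186 -0.1565  0.1449] yaw -15.38 tilt [ 0.0012 -0.0003] gap 0.0112 F [ 0.76 -0.41 -1.26] M [-0.002  0.027 -0.057] q [ 0.41  0.57 -0.3   1.38  0.17  1.21 -1.74]
```

View pics/m10.png

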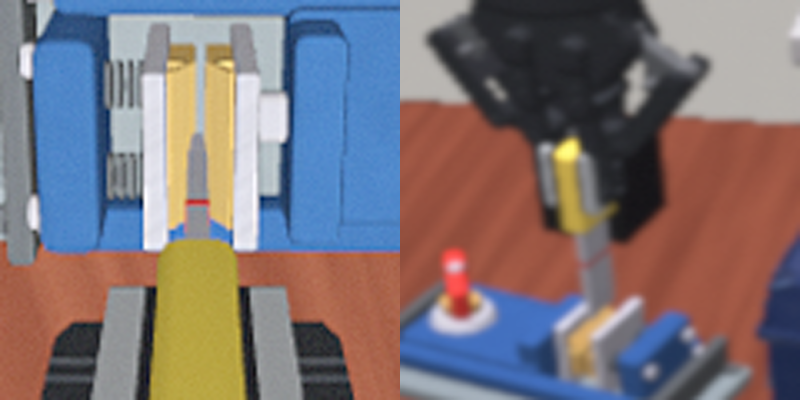

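The tip, seen at about (198,135), is at the mouth and centred between the pads, whose inner edges are at 165 and 236. I go on down slowly.

Call:
step_arm --increments '[1,0,0,5,0,0,0,1,0,0,4,0,0,0,1,0,0,3,0,0,0,1,0,0,3,0,0,0,1,0,0,2,0,0,0]'

```text
time: 11.18
eef_pos: [0.6178, -0.1565, 0.1266]
tcp_rot: [3.113, -0.42, -0.001]
force: [0.4, -0.6, -0.3]
finger_gap: 0.011
```

```bash
python3 st.py
```

```text
t 11.18 tcp [ 0.6178 -0.1565  0.1266] yaw -15.38 tilt [-0.0009 -0.0001] gap 0.011 F [ 0.38 -0.58 -0.31] M [0.015 0.003 0.013] q [ 0.41  0.59 -0.3   1.4   0.18  1.18 -1.75]
```

Call:
step_arm --increments '[1,0,0,2,0,0,0,1,0,0,2,0,0,0,1,0,0,2,0,0,0]'

```text
time: 11.43
eef_pos: [0.6185, -0.1566, 0.1218]
tcp_rot: [3.113, -0.421, 0.002]
force: [0.2, -0.5, 3.4]
finger_gap: 0.0115
```

```bash
python3 st.py
```

```text
t 11.43 tcp [ 0.6185 -0.1566  0.1218] yaw -15.39 tilt [ 0.001  -0.0004] gap 0.0115 F [ 0.21 -0.48  3.43] M [-0.034  0.198 -0.03 ] q [ 0.41  0.59 -0.3   1.41  0.18  1.17 -1.75]
```

Call:
step_arm --increments '[1,0,0,2,0,0,0,1,0,0,2,0,0,0,1,0,0,2,0,0,0]'

```text
time: 11.68
eef_pos: [0.6191, -0.1564, 0.1162]
tcp_rot: [-3.113, 0.42, -0.004]
force: [-0.1, -0.4, 5.0]
finger_gap: 0.0111
```

```bash
python3 st.py
```

```text
t 11.68 tcp [ 0.6191 -0.1564  0.1162] yaw -15.38 tilt [ 0.0025 -0.0003] gap 0.0111 F [-0.09 -0.44  4.97] M [ 0.04  -0.009 -0.008] q [ 0.41  0.6  -0.3   1.42  0.18  1.15 -1.75]
```

Call:
step_arm --increments '[1,0,0,2,0,0,0,1,0,0,2,0,0,0,1,0,0,2,0,0,0]'

```text
time: 11.93
eef_pos: [0.6187, -0.1564, 0.1096]
tcp_rot: [-3.113, 0.42, -0.002]
force: [0.6, -0.5, 3.8]
finger_gap: 0.0114
```

```bash
python3 st.py; python3 look.py 11; python3 - <<'E'
import cv2,numpy as np
a=[cv2.resize(cv2.imread(f"pics/{n}11.png"),(400,400)) for n in ("wrist","side")]
cv2.imwrite("pics/m11.png",np.hstack(a))
E
```

```text
t 11.93 tcp [ 0.6187 -0.1564  0.1096] yaw -15.38 tilt [ 0.0016 -0.0002] gap 0.0114 F [ 0.64 -0.51  3.77] M [ 0.044 -0.058  0.015] q [ 0.41  0.6  -0.3   1.42  0.18  1.14 -1.75]
```

View pics/m11.png

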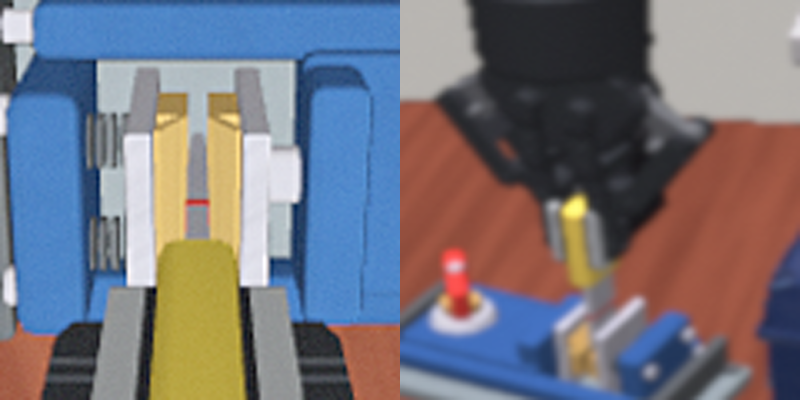

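```bash
cat > line.py <<'E'
from h import *
import sys
from bench import telemetry
k=sys.argv[1]; c=dict(np.load(f"wrist{k}.npz")); K,d,t,Rm=cam(c)
s=telemetry.state(); yaw=np.radians(-15.4); X=np.array([np.cos(yaw),np.sin(yaw),0])
im=c["image"].astype(int); H=hsv(c)
m=box(((H[...,0]<6)|(H[...,0]>172))&(H[...,1]>120)&(im[...,2]>120),(310,235,328,285))
m[:, :314]=0; m[:,325:]=0
P,uv=pts(c,m); print(len(uv),uv.mean(0),"depth-based z",np.median(P,0).round(4))
tcp=np.array(s["eef_pos"])
n=cv2.undistortPoints(uv.mean(0).reshape(1,1,2).astype(float),K,d)[0,0]; D=Rm@np.r_[n,1]
for off in (.008,.010,.012):
    l=((tcp+off*X-t)@X)/(D@X); print(off,(t+l*D).round(4), "line z - tcp z",(t+l*D-tcp)[2].round(4))
E
python3 line.py 11; python3 line.py 10
```

```text
9 [318.44444444 260.33333333] depth-based z [ 0.6257 -0.1587  0.0645]
0.008 [ 0.6261 -0.159   0.0654] line z - tcp z -0.0436
0.01 [ 0.628  -0.1595  0.0701] line z - tcp z -0.0389
0.012 [ 0.63   -0.1601  0.0748] line z - tcp z -0.0342
8 [318.625 260.25 ] depth-based z [ 0.6245 -0.1588  0.098 ]
0.008 [ 0.626  -0.1593  0.1015] line z - tcp z -0.0075
0.01 [ 0.628  -0.1598  0.1062] line z - tcp z -0.0028
0.012 [ 0.6299 -0.1604  0.1109] line z - tcp z 0.0018
```

Call:
step_arm --increments '[1,0,0,1.5,0,0,0,1,0,0,1.5,0,0,0,1,0,0,0,0,0,0,1,0,0,0,0,0,0,1,0,0,0,0,0,0]'

```text
time: 12.5
eef_pos: [0.6181, -0.1565, 0.106]
tcp_rot: [3.113, -0.42, -0.0]
force: [1.2, -0.5, 2.6]
finger_gap: 0.0114
```

```bash
python3 st.py; python3 look.py 12; python3 line.py 12; python3 - <<'E'
from h import *
c=dict(np.load("wrist12.npz")); cv2.imwrite("pics/w12c.png",cv2.resize(c["image"][210:300,270:370],(720,600),interpolation=cv2.INTER_CUBIC))
m=np.zeros((480,640),bool); m[235:290,285:345]=1; H=hsv(c); m&=(H[...,1]<40)&(H[...,2]>190)
P,uv=pts(c,m); k=(P[:,2]>.05)&(P[:,2]<.075); print("pad tops",k.sum(),np.percentile(P[k],[10,50,90],0).round(4),uv[k].min(0),uv[k].max(0))
s=dict(np.load("side12.npz"));cv2.imwrite("pics/s12c.png",cv2.resize(s["image"][200:290,210:300],(600,600),interpolation=cv2.INTER_CUBIC))
q=dict(np.load("scene12.npz"));cv2.imwrite("pics/q12c.png",cv2.resize(q["image"][170:260,320:410],(600,600),interpolation=cv2.INTER_CUBIC))
E
```

```text
t 12.5 tcp [ 0.6181 -0.1565  0.106 ] yaw -15.38 tilt [-0.0002  0.    ] gap 0.0114 F [ 1.22 -0.48  2.57] M [-0.022 -0.305 -0.005] q [ 0.41  0.6  -0.3   1.43  0.19  1.14 -1.75]
13 [318.76923077 260.53846154] depth-based z [ 0.6249 -0.1593  0.0608]
0.008 [ 0.6256 -0.1593  0.0628] line z - tcp z -0.0432
0.01 [ 0.6275 -0.1598  0.0674] line z - tcp z -0.0386
0.012 [ 0.6294 -0.1604  0.0721] line z - tcp z -0.0339
pad tops 716 [[ 0.6121 -0.171   0.0601]
 [ 0.6234 -0.1632  0.0609]
 [ 0.6342 -0.1463  0.0617]] [297 241] [341 285]
```

View pics/w12c.png

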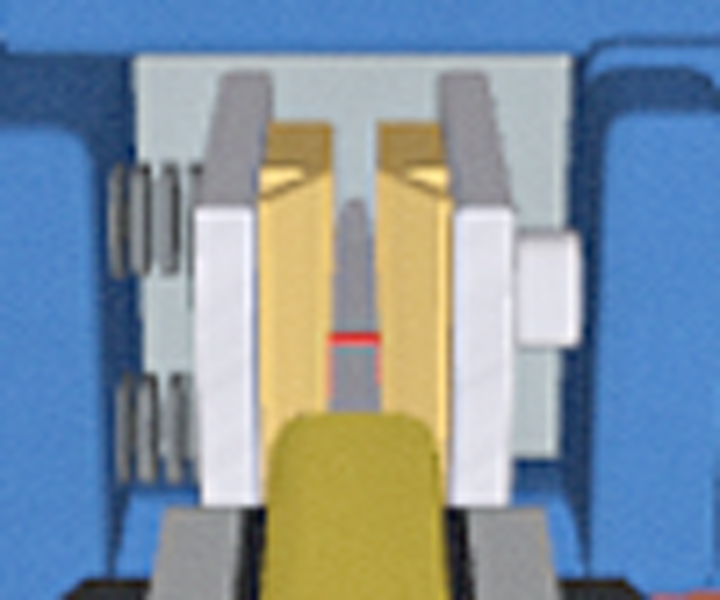

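View pics/s12c.png

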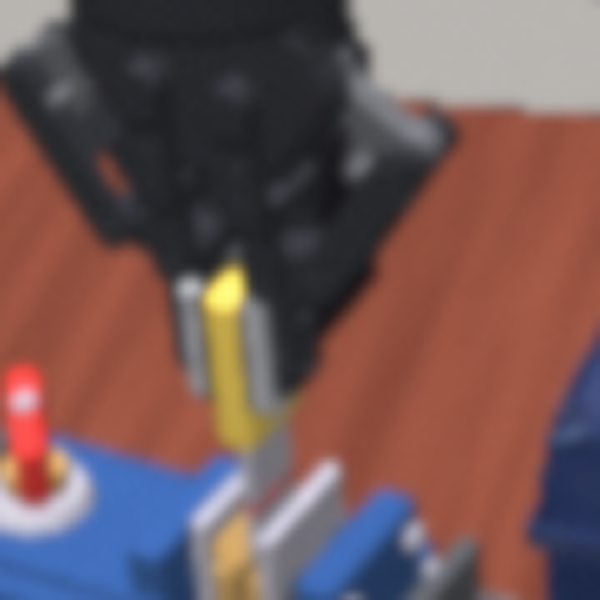

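View pics/q12c.png

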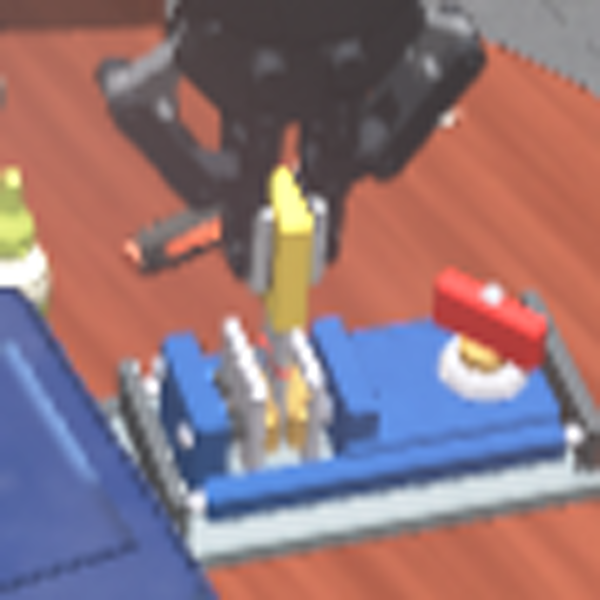

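The red line (depth z 0.0608) matches the pads' top faces (0.0609). The blade fills the gap between the brass faces and the tool is upright. I do one short hold and a last check, then hand in.

Call:
step_arm --increments '[1,0,0,0,0,0,0,1,0,0,0,0,0,0,1,0,0,0,0,0,0]'

```text
time: 12.9
eef_pos: [0.618, -0.1564, 0.106]
tcp_rot: [-3.113, 0.42, 0.0]
force: [1.8, -0.3, 1.0]
finger_gap: 0.0112
```

```bash
python3 st.py; python3 look.py 13; python3 line.py 13 | head -1; python3 -c "
from bench import r
print(r.close_job())"; python3 st.py
```

```text
t 12.9 tcp [ 0.618  -0.1564  0.106 ] yaw -15.38 tilt [-0.0002  0.    ] gap 0.0112 F [ 1.78 -0.31  1.04] M [-0.074 -0.415  0.024] q [ 0.41  0.6  -0.3   1.43  0.18  1.14 -1.75]
6 [318.5 260. ] depth-based z [ 0.6247 -0.1589  0.0601]
the job is handed in; nothing more can be done
None
the job is handed in; nothing more can be done
```

The job is done and handed in at about 13 s. The caliper is open and the gauge sits between the pads at the asked depth, still held upright by its yellow handle.

- **Wing nut:** I turned it anticlockwise to its stop. The moment rose to 0.84 N m there. Seen afterwards, the wing lay 37–39° past the caliper's x axis, against an expected 37°.
- **Gauge:** I took it from its stand by the handle and slid it straight down. The upward push while sliding was about 3–5 N, at or just below the expected 5–10 N.
- **Depth:** In the last depth readings the red line was at z = 60.1–60.8 mm and the pads' tops at about 60.9 mm. The tip should be near z = 25 mm, well above the base plate's top at 12 mm.
- **Upright and centred:** The tool's tilt was under 0.001, and the blade filled the gap between both brass faces.

**Disagreeing checks:** Casting a ray to the blade's edge put the line between 63 and 72 mm, depending on where the edge was taken to be. I trusted the depth readings and the stand geometry instead, which agreed to about 1 mm. The vertical force on the tool also relaxed to about 1 N while holding still.

I did not check the bystanders one by one, but I saw no sign that any had moved.

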